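Push the tube rack home in the reading dock

ROBOT

A 6-joint arm with a two-finger parallel gripper is mounted at the origin on the work surface. World frame = base frame: x ahead of the robot, y to its left, z up, the work surface at z = 0. Lengths are in mm, angles in rad, forces in N, time in s.
With the tool pointing down it reaches from about 350 to 775 mm from the base axis. Payload 7.3 kg.
Tool frame: the origin (TCP) lies at the very end of the fingers, on their centre line; the grasp point (between the pads) lies 19 mm behind it; z points along the fingers, x is the direction in which the jaws open and shut, and the axes are right-handed (so a half turn about z gives the same grasp; the last joint's range is limited). The gripper opens to 92 mm and grips with 3 to 60 N. Pads are 19 mm wide; open, the fingers measure 130 mm over their backs; the gripper's body (75 mm by 190 mm) begins 47 mm behind the grasp point.
Start: joints at [1.081, 0.342, 1.524, -0, 1.275, -0.146], TCP at [176.946, 494.302, 226.741] pointing down, gripper open.
Joint ranges: [-2.53, 2.53], [-0.77, 2.02], [0.04, 2.7], [-1, 4.14], [0.28, 2.66], [-3.11, 3.11]. Speed limits (rad/s): [2.57, 2.57, 3.14, 3.14, 3.14, 3.14].

INTERFACE

Orientations are given as [roll, pitch, yaw] about the fixed x, y, z axes, in that order (R = Rz(yaw) Ry(pitch) Rx(roll)).
In Python, from plant import bot, capture, camera_params gives the robot as it stands.
- The arm moves only by the shell command python3 -m jog 'ROWS' [OPENING]. ROWS is a JSON object of lists of equal length, an entry for each row: "xyz": the shift along the world's x, y, z as a fraction of full scale, a list of three; "angular": the turn, a rotation vector about the world's x, y, z as a fraction of full scale, a list of three. In form: {"xyz": [[x, y, z], ...], "angular": [[wx, wy, wz], ...]}. A call has 1 to 10 rows; each row shifts and turns the pose as measured when the row begins; what a row does not reach is not made up. Full scale, the value 1, is 2 cm for a shift and 6 degrees for a turn. A row lasts 1/10 s, in which the tool goes at most 50 mm and 8.59 degrees, less where a joint would pass 70% of its speed; a pose out of reach is approached as far as the arm can. A call with a number of a shift or a turn outside -1 to 1 is refused whole. A call with a gripper value outside its range is refused whole. OPENING is the closure, from -1 (fully open) to 1 (shut), set as the call begins (- or left out, the last holds). The fingers move at their own pace and stop on an object; the grip force is fixed at half the most. Time passes only in rows, so rows that do not move let the fingers close. It gives the time, the measured TCP pose, the force and the opening at its end, in the units of the state.
- bot.get_obs(): the state, without advancing time (a new reading comes with each control period).
- capture(name): name is "side" or "top"; returns the picture (400x640x3 uint8, red, green, blue); there is no depth.
- camera_params(name): a dict with "fx", "fy", "cx", "cy" (pixels), "k1" (the pictures are not rectified: a ray, as slopes to the right and down, at radius r is drawn at 1 + k1 r^2 times it, then the intrinsics apply), "rvec" (rotation vector, rad) and "tvec" (3), from world to camera coordinates, as OpenCV has them. Camera axes: x right, y down, z forward; pixel columns grow to the right and rows downward; lengths in mm; the calibration is good to about 2 mm. A picture is of the moment at which its call begins. camera_params takes no time and is no camera call.
- bot.close_job(): hands the job in, once; it reports no verdict.
The state is a dict: "time": time; "joint_positions": joint angles; "dq": joint speeds; "tau": joint torques, N m; "tool_pos": TCP position; "tcp_rot": TCP orientation; "contact_force": force on the tool from outside, world axes, zero at the start; "moment": the same for the moment, N m; "grip_width": finger opening in mm.
Only numpy, scipy, OpenCV 4.12 (cv2) and the standard library are available. Lean on these libraries where they do the work, as an engineer would, in place of code of your own. Each camera call takes 0.05 s, during which the arm holds its last target.

TASK

With the fingertips only, push the loaded tube rack that stands askew in front of the reading dock down the lane, nose first, until it sits fully home and square against the end stop, without the rack touching either guide rail. Push it on the rack itself: do not lift or tip it or touch its tubes, and leave everything else on the bench where it is.

Things in the scene. Friction and masses are not known exactly. Their poses are not given: they have to be found in the camera images.
- dock: rack-reading dock, fixed and level. Origin on the bench under the lane's mouth, on the lane's centre line; x down the lane to the end stop, y left of that, z up. A 12 mm thick plate (top at z = 12 mm): 240 mm wide loading area from x = -200 to 0 mm, then a lane between two guide rails from x = 0 to 200 mm (plate 164 mm wide). A scanner pillar 154 mm wide, 179 mm high stands at x = 226 to 282 mm
- lane_mouth (a point): centre of the mouth of the lane, on the plate's top face (dock x = 0, z = 12 mm)
- lane_end (a point): centre of the far end of the lane, on the plate's top face, in the plane of the end stop's bumper faces (dock x = 200 mm, z = 12 mm)
- rail_left: left guide rail, fixed: steel strip 6 mm thick, 24 mm high on the plate (top 36 mm over the bench), inner face at dock y = +60 mm from x = 20 to 200 mm; its first 20 mm flare outwards by 7 mm. Same axes as the dock, origin 12 mm higher
- rail_right: right guide rail, mirror image of the left, inner face at dock y = -60 mm: the lane is 120 mm wide. Same axes as the dock, origin 12 mm higher
- end_stop: fixed end stop across the lane's far end, 132 mm wide, 40 mm high on the plate, with two 18 mm round rubber bumpers whose rigid faces stand at dock x = 200 mm, 36 mm either side of the centre line. Same axes as the dock, origin 12 mm higher
- rack: the rack to push: smooth white block 128 mm long (its x), 100 mm wide, 62 mm high, flat upright faces, 6 x 4 wells, 0.35 to 0.65 kg, too wide to grip; slides with friction on the plate. Starts on the loading area off the centre line and askew. Origin at the centre of its underside, x towards its nose, which goes in first (square to the lane at the dock's yaw). Fully home: origin at dock x = 136 mm, y = 0
- rack_nose (a point): middle of the lower edge of the rack's front face (the nose), 64 mm ahead of its origin
- rack_tail (a point): middle of the lower edge of the rack's back face (the tail, to push on), 64 mm behind its origin
- rack_tubes: twelve capped tubes fixed in the rack (they do not come out): 17 mm caps, tops 95 mm above its underside, in rows at rack x = -10, 10, 30 and 50 mm, so the 45 mm of its top nearest the tail is clear. Same origin and axes as the rack
- tube_stand: Bystander: one capped tube standing in a small round weighted foot, 48 mm across and 99 mm high; stands beside the lane. Origin under its centre
- tape: Bystander: surgical tape dispenser with an upright roll, 115 x 52 mm and 74 mm high; stands beside the lane. Origin under its centre
- big_rack: Bystander: larger, open-sided tube rack, 200 x 120 mm, full of taller capped tubes (120 mm high over all), standing on the bench away from the dock. Origin under its centre
- carton: Bystander: open carton of wrapped needles, 130 x 85 mm, about 68 mm high. Origin under its centre
- holders: Bystander: clear box of tube holders, 120 x 100 mm, 66 mm high. Origin under its centre
- pump: Bystander: upright bottle of hand disinfectant, 66 mm across, 160 mm high. Origin under its centre

How it is judged:
By the outcome, as a careful person would: the job done as asked, in the order asked, and still so for the second after the job is handed in, with the robot touching nothing.
It also fails if it takes over 67 s, if anything falls off the work surface, if the arm or the gripper's body presses on something with over 40 N, if the wrist force passes 120 N, or if a joint passes its speed limit or range.

## Working session

There is one attempt and no reset: what is moved stays moved. The work goes in short steps, Python scripts to look and compute and a shell command to move; the robot and the scene stay as the last step left them, time stands still between calls to the robot, and variables do not carry over. Pictures are saved under pics/ and viewed, and the job is handed in when it is done.

```bash
ls; mkdir -p pics; python3 - <<'E'
from plant import bot,capture,camera_params
import cv2
print(bot.get_obs())
for n in("side","top"):
    p=camera_params(n);print(n,p)
    cv2.imwrite(f"pics/{n}0.png",capture(n)[:,:,::-1])
E
```

```text
pics
{'time': 0.0, 'joint_positions': array([ 1.08099728e+00,  3.42721584e-01,  1.52503740e+00,  7.83210258e-06,
        1.27537443e+00, -1.45979294e-01]), 'dq': array([-8.99935180e-04, -1.53309974e-03,  1.69968567e-03,  4.61645839e-04,
        3.03976859e-03, -3.25905675e-05]), 'tau': array([-2.57998554e-04, -4.31251216e+01, -2.44212878e+01,  7.19343591e-02,
        5.59485366e-02, -1.47215346e-04]), 'tool_pos': array([176.74200098, 493.92087434, 226.03843318]), 'tcp_rot': array([-3.14136112e+00,  1.52328066e-03,  1.22697446e+00]), 'contact_force': array([ 0.23516204,  0.23902097, -0.18118941]), 'moment': array([-0.06580996, -0.00637668, -0.01910695]), 'grip_width': 92.01627613458956}
side {'fx': 483.5602061476778, 'fy': 483.5602061476778, 'cx': 324.09969245786385, 'cy': 205.77310173947063, 'k1': -0.014407802043137028, 'rvec': array([ 0.32548729, -2.71691608,  1.37109878]), 'tvec': array([ 558.80229505,  149.44458994, 1385.10199319])}
top {'fx': 406.6420715229805, 'fy': 406.6420715229805, 'cx': 320.5637856762405, 'cy': 197.74635771519627, 'k1': -0.02913629940008131, 'rvec': array([ 2.1648673 , -2.15565864,  0.15662308]), 'tvec': array([ -55.05401558,  583.18076326, 1407.81380344])}
```

View pics/side0.png

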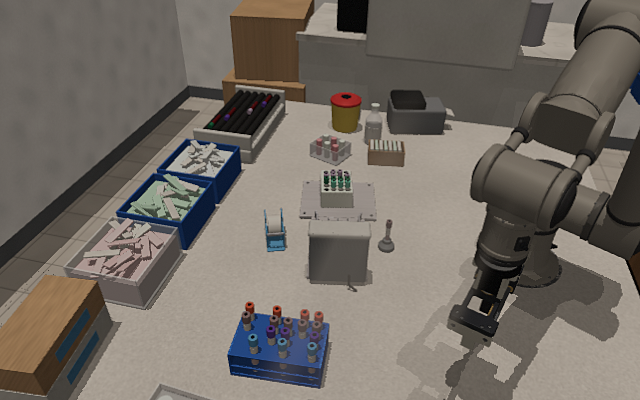

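View pics/top0.png

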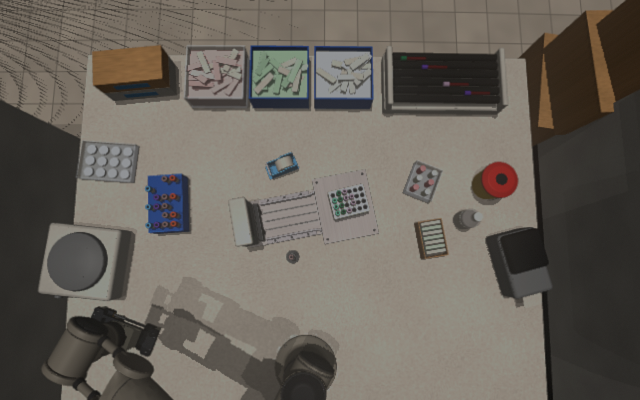

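```bash
cat > h.py <<'E'
import numpy as np,cv2
from scipy.optimize import least_squares
from plant import bot,capture,camera_params
def cam(n):
    p=camera_params(n);return p,cv2.Rodrigues(p["rvec"])[0]
def proj(n,P):
    p,R=cam(n);P=np.atleast_2d(P)@R.T+p["tvec"];s=P[:,:2]/P[:,2:]
    s=s*(1+p["k1"]*(s**2).sum(1,keepdims=True))
    return s*[p["fx"],p["fy"]]+[p["cx"],p["cy"]]
def ray(n,uv):
    p,R=cam(n);d=(np.array(uv,float)-[p["cx"],p["cy"]])/[p["fx"],p["fy"]];s=d.copy()
    for _ in range(20): s=d/(1+p["k1"]*(s@s))
    return -R.T@p["tvec"],R.T@np.r_[s,1]
def atz(n,uv,z):
    c,d=ray(n,uv);return c+d*(z-c[2])/d[2]
def tri(uvs,uvt):
    A=[];b=[]
    for n,u in(("side",uvs),("top",uvt)):
        c,d=ray(n,u);d/=np.linalg.norm(d);M=np.eye(3)-np.outer(d,d);A.append(M);b.append(M@c)
    x=np.linalg.lstsq(np.vstack(A),np.hstack(b),rcond=None)[0]
    return x,[np.hypot(*(proj(n,x)[0]-u)) for n,u in(("side",uvs),("top",uvt))]
def crop(n,u0,v0,w,h,k,name):
    im=capture(n)[:,:,::-1][v0:v0+h,u0:u0+w]
    cv2.imwrite("pics/"+name,cv2.resize(im,None,fx=k,fy=k,interpolation=cv2.INTER_CUBIC))
E
python3 - <<'E'
from h import *
crop("top",225,160,160,100,5,"t1.png");crop("side",255,160,150,130,5,"s1.png") 
im=cv2.imread("pics/s1.png");cv2.imwrite("pics/s1.png",cv2.resize(im,(690,598)))
print(proj("top",[[0,0,0],[300,0,0],[0,500,0]]),proj("side",[[300,0,0],[0,500,0]]))
E
```

```text
[[304.74184243 365.34635635]
 [305.39007412 277.95643776]
 [161.01189605 364.65779412]] [[413.86136467 240.71464771]
 [540.39263323 417.87898427]]
```

View pics/t1.png

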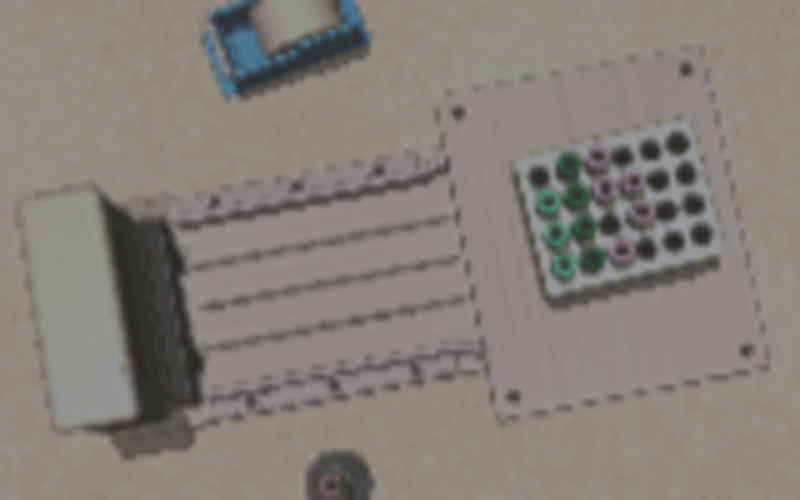

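View pics/s1.png

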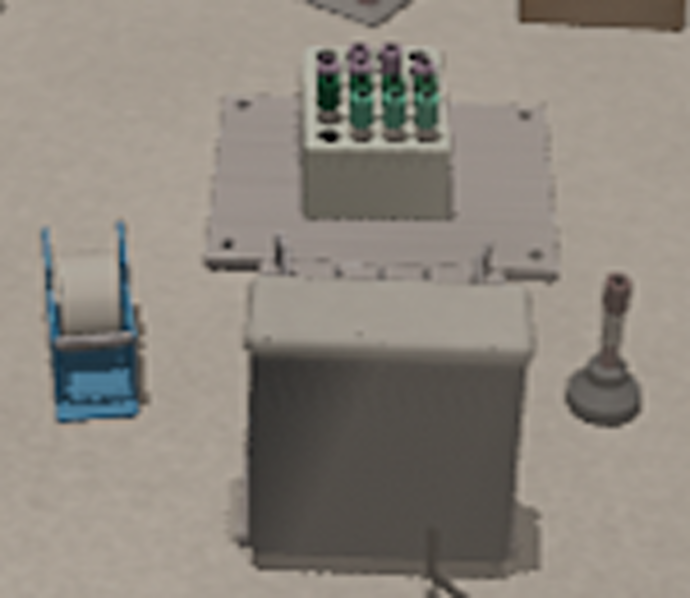

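```bash
python3 - <<'E'
import cv2
a=cv2.imread("pics/top0.png")[180:225,322:376];cv2.imwrite("pics/t2.png",cv2.resize(a,None,fx=13,fy=13,interpolation=cv2.INTER_CUBIC))
a=cv2.imread("pics/side0.png")[165:225,295:380];cv2.imwrite("pics/s2.png",cv2.resize(a,None,fx=9,fy=9,interpolation=cv2.INTER_CUBIC))
E
```

```text
(no output)
```

View pics/t2.png

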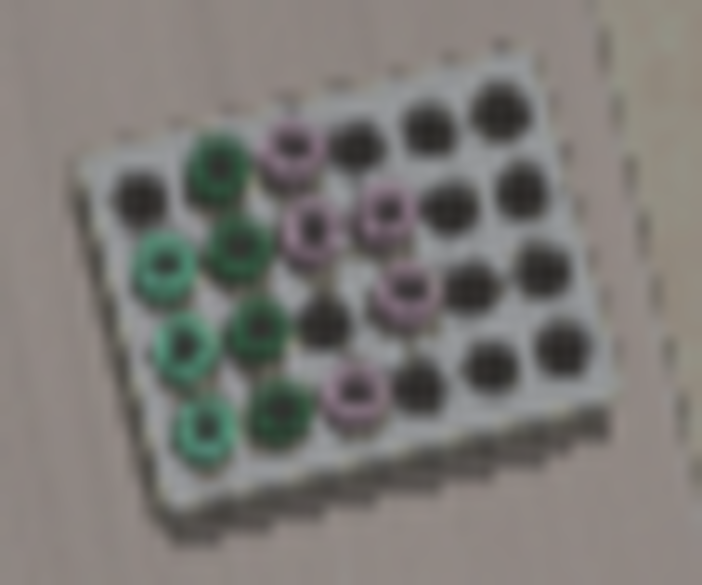

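View pics/s2.png

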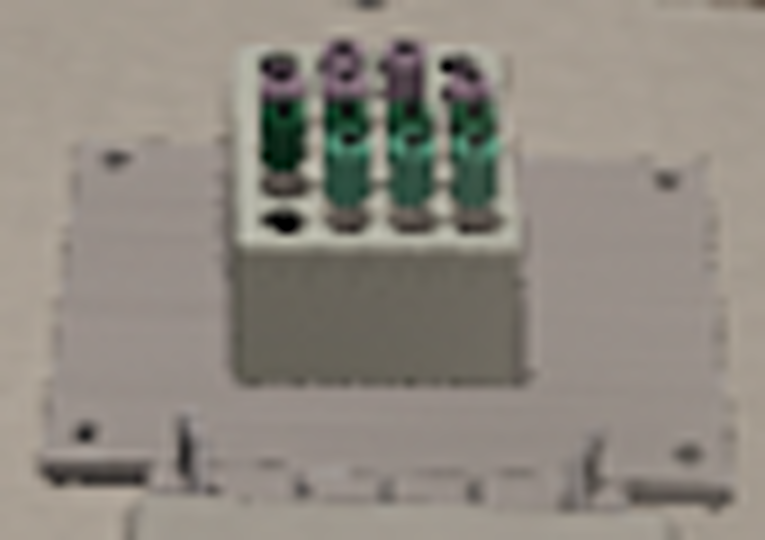

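```bash
cat > fit.py <<'E'
from h import *
def px(pts,k,u0,v0): return [( (a+.5)/k-.5+u0,(b+.5)/k-.5+v0) for a,b in pts]
def solve(obs,x0):
    # obs: list of (cam, local xyz, uv)
    def tr(q,L):
        c,s=np.cos(q[2]),np.sin(q[2]);return np.c_[q[0]+c*L[:,0]-s*L[:,1],q[1]+s*L[:,0]+c*L[:,1],L[:,2]]
    def f(q):
        r=[]
        for n in("side","top"):
            o=[(l,u) for m,l,u in obs if m==n]
            if o: r.append((proj(n,tr(q,np.array([a for a,_ in o],float)))-np.array([b for _,b in o])).ravel())
        return np.hstack(r)
    s=least_squares(f,x0,loss="soft_l1",x_scale=[100,100,1]);return s.x,f(s.x).reshape(-1,2)
def rel(r,d):
    c,s=np.cos(d[2]),np.sin(d[2]);e=r[:2]-d[:2];return c*e[0]+s*e[1],-s*e[0]+c*e[1],r[2]-d[2]
E
cat > f0.py <<'E'
from fit import *
T=[(-200,-120,12),(-200,120,12),(0,-120,12),(0,120,12)]
dock=list(zip(["side"]*4,T,px([(80,145),(715,160),(42,462),(735,487)],9,295,165)))+list(zip(["top"]*4,T,px([(703,47),(768,367),(437,95),(500,419)],5,225,160)))
I=17
H=[(-200+I,-120+I,12),(-200+I,120-I,12),(-I,-120+I,12),(-I,120-I,12)]
dock+=list(zip(["side"]*4,H,px([(117,158),(667,181),(86,434),(690,455)],9,295,165)))+list(zip(["top"]*4,H,px([(686,69),(746,350),(458,112),(513,397)],5,225,160)))
wt=[(-50,-30),(-50,-10),(-50,10),(-50,30),(-30,-30),(-30,-10),(-30,10),(-30,30),(-10,-30),(-10,30),(50,-30),(10,10)]
wp=[(500,110),(522,192),(543,271),(563,347),(428,130),(450,207),(470,288),(492,365),(356,147),(417,387),(140,199),(325,323)]
rack=list(zip(["top"]*12,[(a,b,74) for a,b in wt],px(wp,13,322,180)))
rack+=list(zip(["top"]*4,[(-64,-50,74),(-64,50,74),(64,50,74),(64,-50,74)],px([(530,60),(617,392),(170,505),(80,158)],13,322,180)))
rack+=list(zip(["side"]*5,[(64,-50,12),(64,50,12),(64,-50,74),(64,50,74),(50,-30,74)],px([(237,380),(527,380),(237,245),(522,245),(283,221)],9,295,165)))
for sel in ("both","top","side"):
    k=lambda o:[x for x in o if sel=="both" or x[0]==sel]
    d,e=solve(k(dock),[500,0,1.7]);r,g=solve(k(rack),[500,0,1.7])
    print(sel,d.round(3),r.round(3),np.round(rel(r,d),3),"rms",e.std().round(2),g.std().round(2))
    if sel=="both":print(e.round(1).tolist(),g.round(1).tolist())
E
python3 f0.py
```

```text
both [539.62  -41.632   1.764] [ 569.376 -149.101    1.814] [-1.11179e+02 -8.61500e+00  5.00000e-02] rms 0.54 0.61
[[0.2, -1.1], [-0.5, -0.1], [0.1, -0.8], [0.3, -0.5], [0.7, 0.4], [0.0, 0.2], [1.0, -0.8], [-0.4, -0.5], [-0.3, -0.5], [0.1, 0.0], [-0.8, -0.1], [-0.9, 0.2], [-0.5, 0.5], [-1.0, -0.3], [0.5, 0.2], [0.2, -1.0]] [[-0.3, 0.5], [-1.1, 0.8], [0.1, -0.5], [0.6, -0.2], [1.4, -0.3], [0.3, 0.9], [0.0, 0.1], [-0.1, -0.4], [-0.2, -0.7], [0.3, 0.7], [0.0, 0.3], [-0.1, -0.4], [-0.4, -0.7], [0.3, 0.7], [-0.2, -1.1], [0.1, 0.8], [-0.1, -0.4], [0.4, -1.7], [0.9, 0.5], [-0.5, 0.5], [-0.5, -0.7]]
top [539.239 -42.925   1.763] [ 569.139 -149.109    1.815] [-1.09945e+02 -9.01600e+00  5.20000e-02] rms 0.49 0.58
side [539.461 -39.004   1.766] [ 571.884 -148.943    1.845] [-1.14136e+02 -1.05290e+01  8.00000e-02] rms 0.46 0.65
```

```bash
cat > ov.py <<'E'
from fit import *
def edges(q,kind):
    c,s=np.cos(q[2]),np.sin(q[2]);E=[]
    def box(x0,x1,y0,y1,z0,z1):
        for z in(z0,z1):
            P=[(x0,y0,z),(x1,y0,z),(x1,y1,z),(x0,y1,z)]
            E.extend(zip(P,P[1:]+P[:1]))
        for x in(x0,x1):
            for y in(y0,y1):E.append(((x,y,z0),(x,y,z1)))
    if kind=="rack":box(-64,64,-50,50,12,74)
    else:
        box(-200,0,-120,120,12,12);box(0,200,-82,82,12,12);box(226,282,-77,77,0,179)
        box(20,200,60,66,36,36);box(20,200,-66,-60,36,36)
    E=np.array(E,float);X=E.copy();X[...,0]=q[0]+c*E[...,0]-s*E[...,1];X[...,1]=q[1]+s*E[...,0]+c*E[...,1];return X
def overlay(im,n,items,u0,v0,w,h,k,name):
    a=cv2.resize(im[v0:v0+h,u0:u0+w],None,fx=k,fy=k,interpolation=cv2.INTER_CUBIC)
    for q,kind,col in items:
        for e in edges(q,kind):
            p=(proj(n,e)+.5-[u0,v0])*k-.5
            cv2.line(a,*[tuple(int(round(t)) for t in x) for x in p],col,1,cv2.LINE_AA)
    cv2.imwrite("pics/"+name,a)
E
python3 - <<'E'
from ov import *
it=[([539.62,-41.632,1.764],"dock",(0,0,255)),([569.376,-149.1,1.814],"rack",(255,255,0))]
overlay(cv2.imread("pics/top0.png"),"top",it,225,160,160,100,5,"ot.png")
overlay(cv2.imread("pics/side0.png"),"side",it,295,165,85,60,9,"os.png")
E
```

```text
(no output)
```

View pics/ot.png

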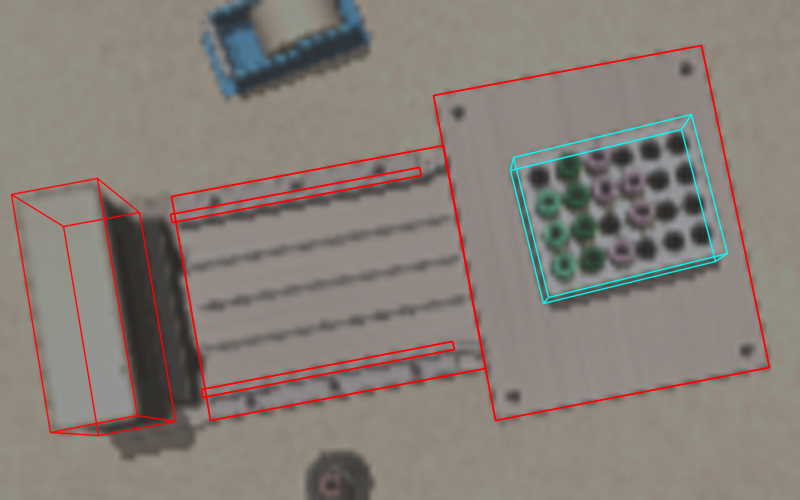

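View pics/os.png

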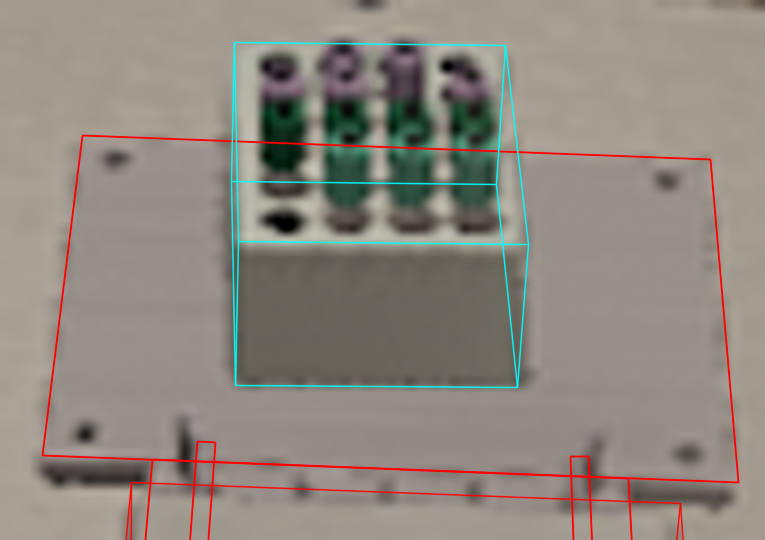

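```bash
python3 -m jog '{"xyz":[[0.56,-1,0],[0.56,-1,0],[0.56,-1,0],[0.56,-1,0],[0.56,-1,0],[0.56,-1,0],[0.56,-1,0],[0.56,-1,0],[0.56,-1,0],[0.56,-1,0]],"angular":[[0,0,-0.5],[0,0,-0.5],[0,0,-0.5],[0,0,-0.5],[0,0,-0.5],[0,0,-0.5],[0,0,-0.5],[0,0,-0.5],[0,0,-0.5],[0,0,-0.5]]}' -0.15
```

```text
time: 1.2
tool_pos: [289.9, 287.5, 224.5]
tcp_rot: [-3.141, 0.003, 0.688]
contact_force: [-1.4, 0.1, -0.5]
grip_width: 52.7
```

```bash
python3 -m jog '{"xyz":[[0.56,-1,0],[0.56,-1,0],[0.56,-1,0],[0.56,-1,0],[0.56,-1,0],[0.56,-1,0],[0.56,-1,0],[0.56,-1,0],[0.56,-1,0],[0.56,-1,0]],"angular":[[0,0,-0.45],[0,0,-0.45],[0,0,-0.45],[0,0,-0.45],[0,0,-0.45],[0,0,-0.45],[0,0,-0.45],[0,0,-0.45],[0,0,-0.45],[0,0,0]]}' && python3 -m jog '{"xyz":[[0.56,-1,0],[0.56,-1,0],[0.56,-1,0],[0.56,-1,0],[0.56,-1,0],[0.56,-1,0],[0.56,-1,0],[0.56,-1,0],[0.56,-1,0],[0.56,-1,0]],"angular":[[0,0,0],[0,0,0],[0,0,0],[0,0,0],[0,0,0],[0,0,0],[0,0,0],[0,0,0],[0,0,0],[0,0,0]]}'
```

```text
time: 2.2
tool_pos: [404.7, 78.3, 224.2]
tcp_rot: [-3.141, 0.004, 0.244]
contact_force: [-0.2, -0.1, -0.0]
grip_width: 52.8
time: 3.2
tool_pos: [519.5, -130.9, 223.0]
tcp_rot: [-3.139, 0.006, 0.243]
contact_force: [-0.5, -0.3, 0.6]
grip_width: 52.7
```

```bash
python3 -m jog '{"xyz":[[0.54,-0.9,0],[0.54,-0.9,0],[0.54,-0.9,0],[0.54,-0.9,0],[0.54,-0.9,0],[0.54,-0.9,0],[0.5,-0.8,0]],"angular":[[0,0,0],[0,0,0],[0,0,0],[0,0,0],[0,0,0],[0,0,0],[0,0,0]]}' && python3 -m jog '{"xyz":[[0,0,-1],[0,0,-1],[0,0,-1],[0,0,-1],[0,0,-1],[0,0,-1],[0,0,-1],[0,0,-1],[0,0,0]],"angular":[[0,0,0],[0,0,0],[0,0,0],[0,0,0],[0,0,0],[0,0,0],[0,0,0],[0,0,0],[0,0,0]]}'
python3 - <<'E'
from h import *
t=capture("top")[:,:,::-1];s=capture("side")[:,:,::-1]
cv2.imwrite("pics/top1.png",t);cv2.imwrite("pics/side1.png",s)
a=cv2.resize(t[150:280,280:440],(640,520),interpolation=2);b=cv2.resize(s[110:240,270:430],(640,520),interpolation=2)
cv2.imwrite("pics/a1.png",a);cv2.imwrite("pics/b1.png",b)
o=bot.get_obs();print(o["tool_pos"],o["tcp_rot"],proj("top",o["tool_pos"]),proj("side",o["tool_pos"]))
E
```

```text
time: 3.9
tool_pos: [596.2, -260.6, 220.5]
tcp_rot: [-3.136, 0.009, 0.242]
contact_force: [0.6, -0.1, -0.0]
grip_width: 52.7
time: 4.8
tool_pos: [595.5, -263.1, 51.1]
tcp_rot: [-3.134, 0.012, 0.238]
contact_force: [0.5, -0.1, -0.9]
grip_width: 52.9
[ 597.23870333 -264.10174063   54.29897437] [-3.13786792  0.00791881  0.23843462] [[380.51848623 193.59356496]] [[335.05940164 165.75266639]]
```

View pics/a1.png

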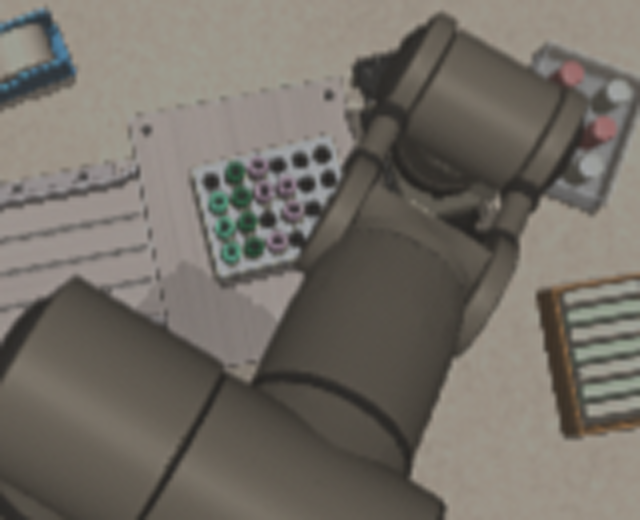

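View pics/b1.png

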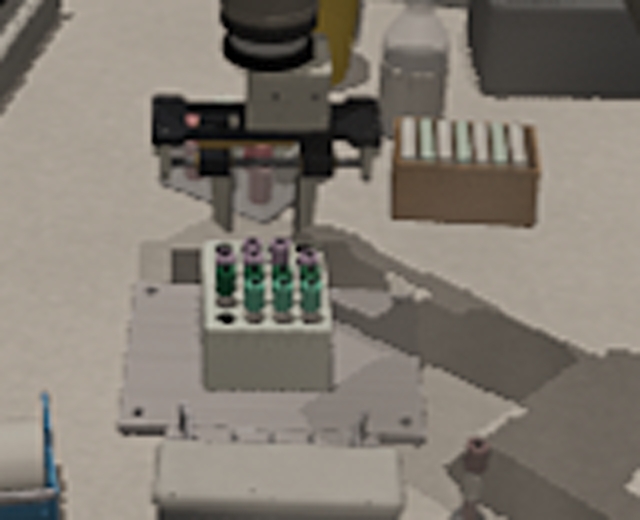

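```bash
python3 -m jog '{"xyz":[[0,0,-0.6],[-0.12,0.48,0],[-0.12,0.48,0],[-0.12,0.48,0],[-0.12,0.48,0],[0,0,0]],"angular":[[0,0,0],[0,0,0],[0,0,0],[0,0,0],[0,0,0],[0,0,0]]}'
cat > look.py <<'E'
import sys
from h import *
n=sys.argv[1]
t=capture("top")[:,:,::-1];s=capture("side")[:,:,::-1]
cv2.imwrite(f"pics/top{n}.png",t);cv2.imwrite(f"pics/side{n}.png",s)
a=cv2.resize(t[165:240,230:380],(1200//2*4//4*1,300),interpolation=2)
cv2.imwrite(f"pics/a{n}.png",cv2.resize(t[160:240,240:370],(780,480),interpolation=2));cv2.imwrite(f"pics/b{n}.png",cv2.resize(s[150:240,290:400],(715,585),interpolation=2))
o=bot.get_obs();print(o["time"],o["tool_pos"],o["tcp_rot"],o["contact_force"])
E
python3 look.py 2
```

```text
time: 5.5
tool_pos: [588.7, -222.6, 45.9]
tcp_rot: [3.141, 0.003, 0.239]
contact_force: [0.3, 0.3, -0.3]
grip_width: 52.9
5.6 [ 589.16438296 -224.05580667   46.03721067] [3.13991878e+00 2.18294913e-03 2.38298763e-01] [ 0.61772788 -0.04048775 -0.16890504]
```

View pics/a2.png

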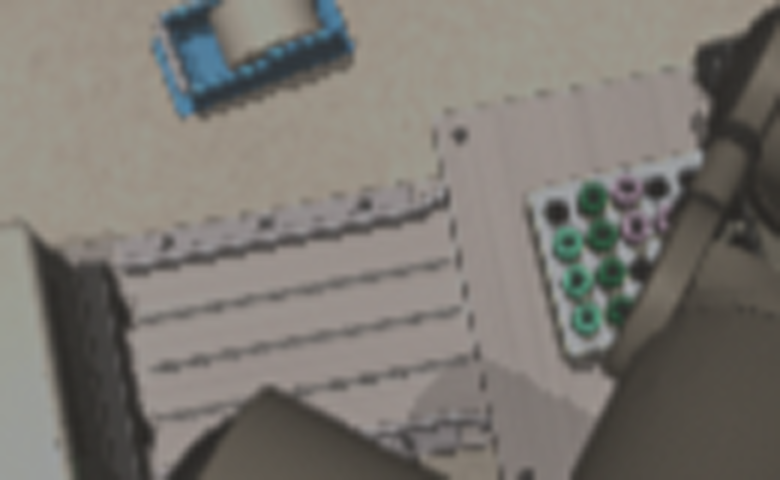

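View pics/b2.png

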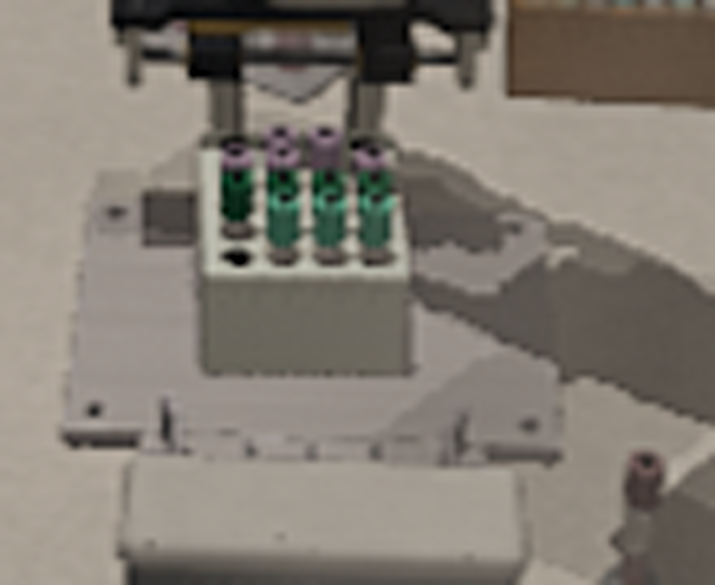

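```bash
python3 -m jog '{"xyz":[[-0.06,0.24,-0.1],[-0.06,0.24,0],[-0.06,0.24,0],[-0.06,0.24,0],[-0.06,0.24,0],[-0.07,0.24,0],[-0.07,0.24,0],[0,0,0]],"angular":[[0,0,0],[0,0,0],[0,0,0.08],[0,0,0.08],[0,0,0.08],[0,0,0.08],[0,0,0.08],[0,0,0]]}'
python3 look.py 3
```

```text
time: 6.4
tool_pos: [581.0, -190.4, 44.5]
tcp_rot: [3.136, -0.001, 0.283]
contact_force: [0.1, 0.0, 0.1]
grip_width: 52.8
6.5 [ 580.91843297 -190.62896319   44.41516776] [ 3.13604843e+00 -4.14493763e-04  2.81882128e-01] [ 0.81324942  1.27041054 -0.04413686]
```

View pics/a3.png

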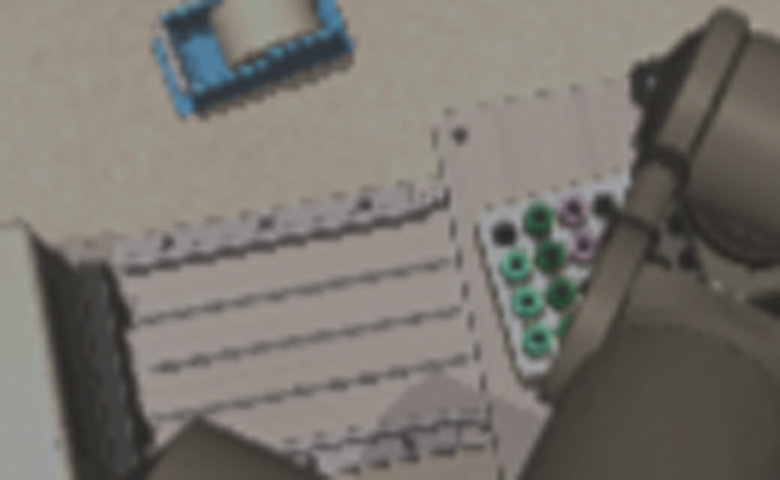

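View pics/b3.png

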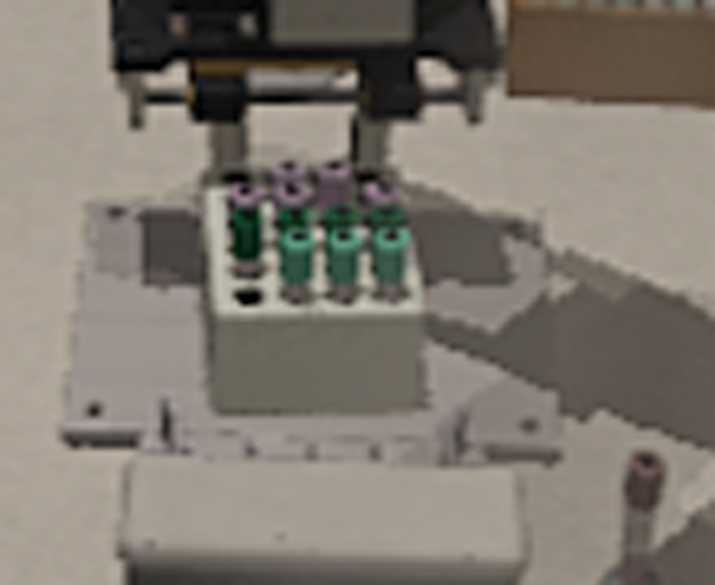

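```bash
sed -i 's/^wt=.*/&\nwt=[(a,b*1.1) for a,b in wt]/; s/(50,-30,74)\]/(50,-33,74)]/' f0.py; python3 f0.py | grep rms
cat > f3.py <<'E'
from fit import *
obs=list(zip(["top"]*9,[(64,-50,74),(64,50,74),(50,-33,74),(50,-11,107),(50,11,107),(50,33,107),(30,-33,107),(30,-11,107),(30,11,107)],
 px([(480,217),(527,378),(503,234),(516,264),(527,301),(538,340),(539,217),(550,255),(561,293)],6,240,160)))
obs+=list(zip(["side"]*8,[(64,-50,12),(64,50,12),(64,-50,74),(64,50,74),(50,-33,74),(50,-11,107),(50,11,107),(50,33,107)],
 px([(215,411),(425,411),(215,316),(424,312),(248,297),(297,235),(344,235),(390,232)],6.5,290,150)))
D={"both":[539.62,-41.63,1.764],"top":[539.24,-42.9,1.763],"side":[539.46,-39,1.766]}
for sel in D:
    r,g=solve([o for o in obs if sel in(o[0],"both")],[560,-120,1.8])
    print(sel,r.round(3),np.round(rel(r,D[sel]),3),"rms",g.std().round(2))
    if sel=="both":print(g.round(1).tolist())
t=np.array([580.95,-190.5,.2824+np.pi/2])
print("tool rel dock",np.round(rel(t,D["both"]),3),"tool in rack",np.round(rel(t,r),3))
E
python3 f3.py
```

```text
both [539.62  -41.632   1.764] [ 569.201 -149.155    1.817] [-1.11199e+02 -8.43200e+00  5.30000e-02] rms 0.54 0.45
top [539.239 -42.925   1.763] [ 569.026 -149.164    1.819] [-1.09977e+02 -8.89500e+00  5.50000e-02] rms 0.49 0.41
side [539.461 -39.004   1.766] [ 571.052 -149.145    1.84 ] [-1.14172e+02 -9.67300e+00  7.40000e-02] rms 0.46 0.53
both [ 559.064 -119.939    1.858] [-80.586  -4.047   0.094] rms 0.5
[[-0.0, 0.8], [-0.5, 0.2], [0.4, -0.7], [0.9, -0.6], [0.6, -0.5], [0.6, 0.0], [0.6, -0.1], [0.7, 0.3], [-1.2, -0.9], [-0.9, -0.1], [0.2, -0.2], [0.1, -0.2], [0.1, -0.2], [0.1, -0.5], [0.1, -0.2], [0.1, -0.4], [0.1, -0.5]]
top [ 558.311 -120.221    1.868] [-79.541  -3.95    0.105] rms 0.38
side [ 560.94  -118.986    1.871] [-82.633  -5.558   0.105] rms 0.45
tool rel dock [-1.54036e+02 -1.19770e+01  8.90000e-02] tool in rack [-7.4233e+01  2.0310e+00 -1.8000e-02]
```

```bash
python3 -m jog '{"xyz":[[-0.085,0.24,0],[-0.085,0.24,0],[-0.085,0.24,0],[-0.085,0.24,0],[-0.085,0.24,0],[-0.085,0.24,0],[-0.085,0.24,0],[-0.085,0.24,0],[0,0,0]],"angular":[[0,0,-0.036],[0,0,-0.036],[0,0,-0.036],[0,0,-0.036],[0,0,-0.036],[0,0,-0.036],[0,0,-0.036],[0,0,-0.036],[0,0,0]]}'
python3 look.py 4
```

```text
time: 7.4
tool_pos: [566.0, -149.6, 44.5]
tcp_rot: [3.135, -0.0, 0.248]
contact_force: [0.6, -0.9, -0.5]
grip_width: 52.6
7.5 [ 566.0278644  -149.8491052    44.35129086] [ 3.13547277e+00 -1.31008286e-04  2.48379501e-01] [ 0.80394    -0.32120831 -0.43850712]
```

View pics/a4.png

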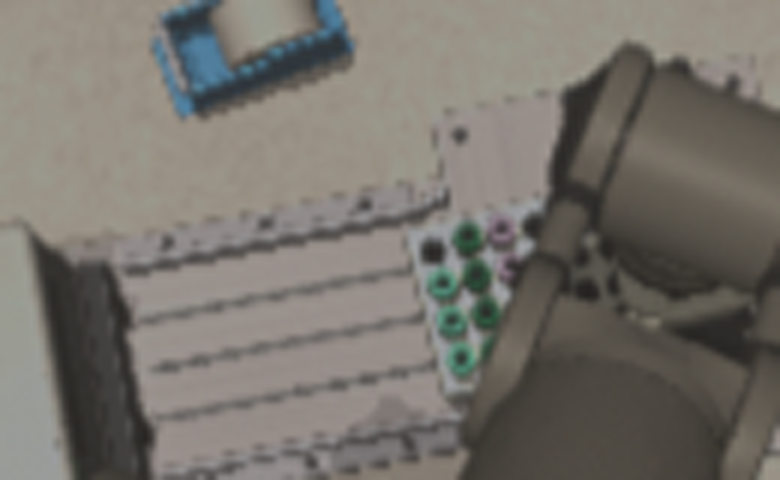

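View pics/b4.png

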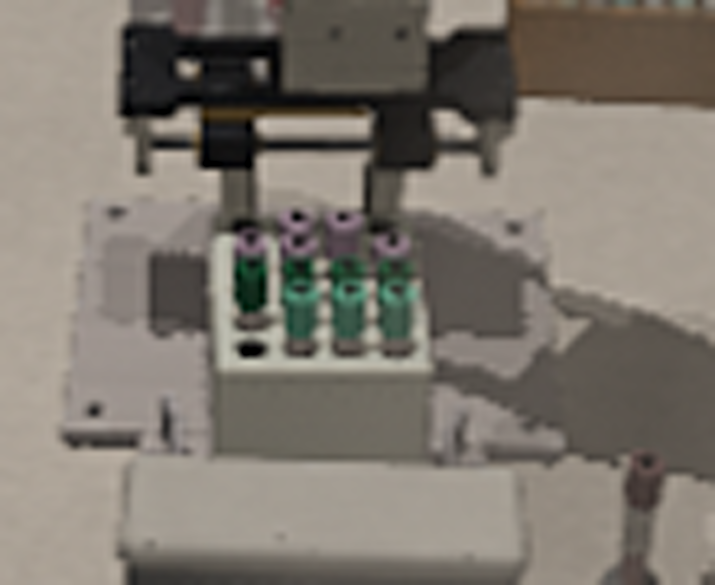

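```bash
cat > ff.py <<'E'
from fit import *
import sys
D={"both":[539.62,-41.63,1.764],"top":[539.24,-42.9,1.763],"side":[539.46,-39,1.766]}
def run(ot,os_,x0,tool=None):
    obs=[("top",l,u) for l,u in zip([a for a,_ in ot],px([b for _,b in ot],6,240,160))]
    obs+=[("side",l,u) for l,u in zip([a for a,_ in os_],px([b for _,b in os_],6.5,290,150))]
    for sel in D:
        k=[o for o in obs if sel in(o[0],"both")]
        if len(k)<3: continue
        r,g=solve(k,x0);print(sel,r.round(3),np.round(rel(r,D[sel]),3),"rms",g.std().round(2))
        if sel=="both":print(g.round(1).tolist());R=r
    if tool is not None:
        t=np.array(tool);print("tool rel dock",np.round(rel(t,D["both"]),3),"tool in rack",np.round(rel(t,R),3))
E
python3 - <<'E'
from ff import *
run([((64,-50,74),(410,232)),((50,-33,74),(432,250)),((50,-11,107),(443,281)),((50,11,107),(452,320)),((50,33,107),(461,359)),((30,-33,107),(468,236)),((30,-11,107),(477,275)),((30,11,107),(487,310)),((64,50,74),(452,398))],
[((64,-50,74),(217,373)),((64,50,74),(431,370)),((50,-33,74),(251,349)),((50,-11,107),(301,288)),((50,11,107),(350,288)),((50,33,107),(397,288))],[550,-80,1.8],[566,-149.7,.248+np.pi/2])
E
```

```text
both [547.056 -78.358   1.828] [-37.472  -0.246   0.064] rms 0.5
[[0.2, -1.3], [0.7, -0.8], [0.5, -0.4], [0.5, 0.0], [0.4, 0.1], [0.6, 0.1], [-1.3, -0.7], [0.2, 0.0], [-0.1, -0.1], [0.0, -0.3], [0.1, -0.5], [-0.2, -0.3], [-0.0, -0.5], [-0.1, -0.1], [-1.1, -0.4]]
top [546.24  -79.05    1.834] [-3.6822e+01  3.4000e-02  7.1000e-02] rms 0.39
side [549.537 -75.825   1.856] [-38.08   -2.743   0.09 ] rms 0.35
tool rel dock [-1.11124e+02 -5.13900e+00  5.50000e-02] tool in rack [-7.3814e+01 -2.0700e-01 -9.0000e-03]
```

```bash
python3 - <<'E'
from fit import *
d=np.array([539.62,-41.63,1.764])
for uv in [(200,307),(457,259),(190,268),(450,217),(205,348),(463,299)]:
    p=atz("top",px([uv],5,225,160)[0],12);print(uv,np.round(rel(np.r_[p[:2],0],d)[:2],1))
# rail inner top edges visible: top view
for uv in [(185,225),(448,168),(200,393),(455,347)]:
    p=atz("top",px([uv],5,225,160)[0],36);print("rail",uv,np.round(rel(np.r_[p[:2],0],d)[:2],1))
# rail flare tips seen in b4 side view, z=36
for uv in [(167,403),(461,415)]:
    p=atz("side",px([uv],6.5,290,150)[0],36);print("tip",uv,np.round(rel(np.r_[p[:2],0],[539.46,-39,1.766])[:2],1))
E
```

```text
(200, 307) [193.2   0.9]
(457, 259) [5.4 1.5]
(190, 268) [195.4 -28.1]
(450, 217) [  4.6 -29.4]
(205, 348) [194.7  30.6]
(463, 299) [ 6.5 30.7]
rail (185, 225) [191.1 -56.2]
rail (448, 168) [ -0.  -61.5]
rail (200, 393) [201.   62.8]
rail (455, 347) [18.9 64.7]
tip (167, 403) [  7.5 -69.7]
tip (461, 415) [ 8.2 68.6]
```

```bash
python3 -m jog '{"xyz":[[-0.066,0.24,0],[-0.066,0.24,0],[-0.066,0.24,0],[-0.066,0.24,0],[-0.066,0.24,0],[-0.066,0.24,0],[-0.066,0.24,0],[-0.066,0.24,0],[0,0,0]],"angular":[[0,0,-0.036],[0,0,-0.036],[0,0,-0.036],[0,0,-0.036],[0,0,-0.036],[0,0,-0.036],[0,0,-0.036],[0,0,-0.036],[0,0,0]]}'
python3 look.py 5
```

```text
time: 8.4
tool_pos: [554.7, -108.8, 44.4]
tcp_rot: [3.134, -0.0, 0.215]
contact_force: [0.6, -1.2, 0.4]
grip_width: 52.4
8.5 [ 554.64191782 -109.00317031   44.34877135] [ 3.13478845e+00 -9.00434548e-05  2.15328846e-01] [-0.28172081  0.51267947 -0.63517999]
```

View pics/a5.png

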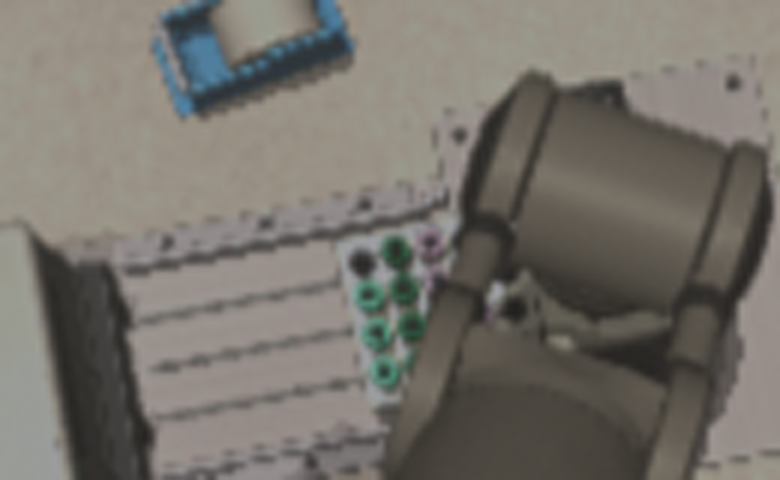

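View pics/b5.png

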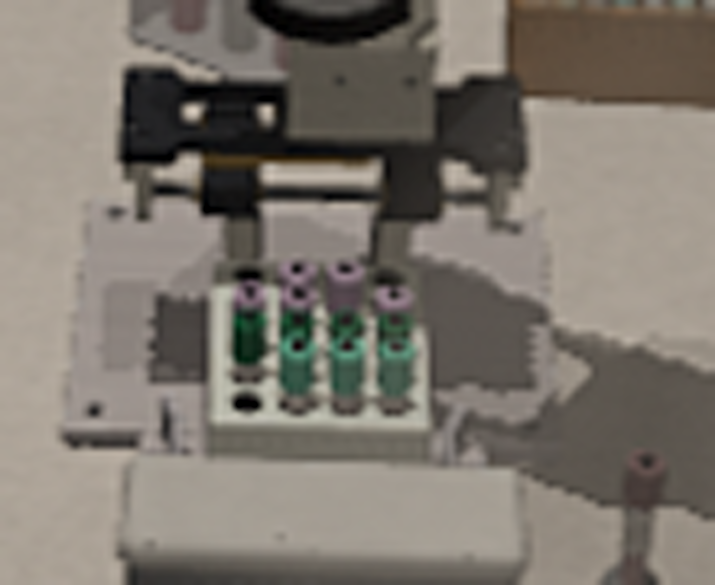

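```bash
python3 - <<'E'
from ff import *
run([((64,-50,74),(337,243)),((50,-33,74),(361,262)),((50,-11,107),(369,294)),((50,11,107),(377,333)),((50,33,107),(385,371)),((30,-33,107),(397,249)),((30,-11,107),(404,288)),((30,11,107),(411,325))],
[((64,-50,74),(210,427)),((64,50,74),(430,427)),((50,-33,74),(247,402)),((50,-11,107),(298,345)),((50,11,107),(347,345)),((50,33,107),(396,345))],[550,-40,1.8],[554.7,-108.9,.2153+np.pi/2])
E
```

```text
both [537.379 -36.619   1.776] [5.348 1.237 0.012] rms 0.42
[[0.1, -1.4], [0.6, -0.3], [0.4, -0.2], [0.4, -0.3], [0.5, -0.1], [0.5, 0.2], [-0.7, -0.9], [0.2, -0.1], [-0.2, -0.2], [-0.2, -0.4], [-0.3, -0.3], [-0.3, -0.2], [-0.2, -0.4], [-0.1, -0.2]]
top [536.425 -37.35    1.78 ] [5.986 1.703 0.017] rms 0.24
side [540.528 -34.133   1.82 ] [ 4.567 -1.992  0.054] rms 0.27
tool rel dock [-6.8914e+01 -1.8830e+00  2.2000e-02] tool in rack [-7.4295e+01 -2.2000e+00  1.0000e-02]
```

```bash
python3 -m jog '{"xyz":[[-0.057,0.24,0],[-0.057,0.24,0],[-0.057,0.24,0],[-0.057,0.24,0],[-0.057,0.24,0],[-0.057,0.24,0],[-0.057,0.24,0],[-0.057,0.24,0],[0,0,0]],"angular":[[0,0,-0.026],[0,0,-0.026],[0,0,-0.026],[0,0,-0.026],[0,0,-0.026],[0,0,-0.026],[0,0,-0.026],[0,0,-0.026],[0,0,0]]}'
python3 look.py 6
```

```text
time: 9.4
tool_pos: [544.8, -67.8, 44.4]
tcp_rot: [3.134, -0.0, 0.191]
contact_force: [0.8, 0.1, 0.7]
grip_width: 52.6
9.5 [544.84508112 -68.14848599  44.34746108] [ 3.13423632e+00 -1.57736615e-04  1.91102341e-01] [0.05077789 0.0835557  0.14168139]
```

View pics/a6.png

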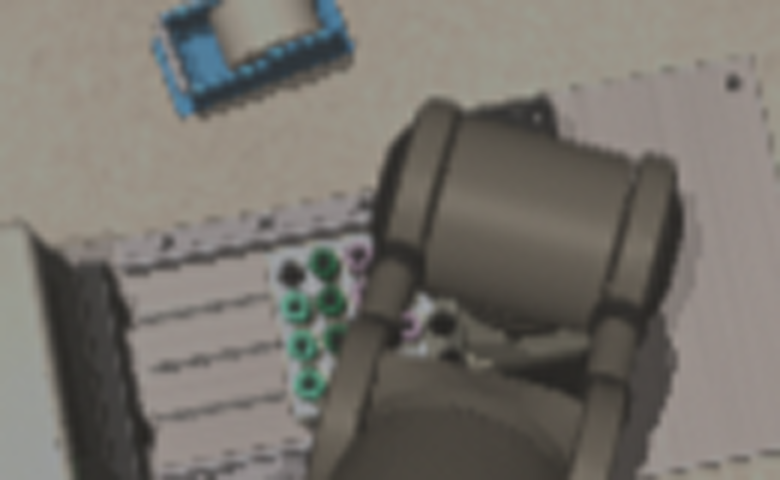

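View pics/b6.png

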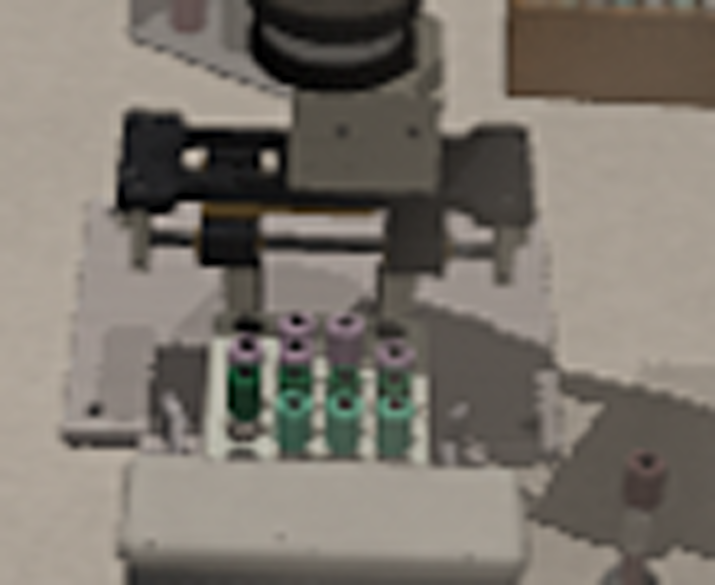

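```bash
python3 - <<'E'
from ff import *
run([((64,-50,74),(272,254)),((50,-33,74),(291,274)),((50,-11,107),(296,305)),((50,11,107),(302,345)),((50,33,107),(308,382)),((30,-33,107),(324,262)),((30,-11,107),(331,299))],
[((50,-11,107),(295,402)),((50,11,107),(345,402)),((50,33,107),(396,402))],[540,0,1.8],[544.8,-68,.1911+np.pi/2])
E
```

```text
both [528.528   3.975   1.742] [ 4.6886e+01  2.1290e+00 -2.2000e-02] rms 0.42
[[0.4, -0.5], [0.5, -0.1], [0.4, 0.3], [-1.2, -1.0], [0.4, -0.2], [-0.1, -0.0], [-0.0, -0.3], [-0.0, 0.0], [0.1, -0.2], [-0.0, 0.0]]
top [527.785   3.711   1.741] [ 4.7941e+01  2.3410e+00 -2.2000e-02] rms 0.4
side [533.582   6.61    1.828] [45.884 -3.08   0.062] rms 0.03
tool rel dock [-2.6874e+01 -2.0000e-02 -2.0000e-03] tool in rack [-7.3694e+01 -3.7940e+00  2.0000e-02]
```

```bash
cat > yf.py <<'E'
from fit import *
D=np.array([539.24,-42.9,1.763]); 
def lat(n,uvs,ls,tool,sc,o):
    # yaw = tool yaw ; lateral rack y in dock frame
    th=tool[2]-D[2]; out=[]
    for uv,l in zip(px(uvs,sc,*o),ls):
        p=atz(n,uv,l[2]); x,y,_=rel(np.r_[p[:2],0],D)
        out.append((x-l[0]*np.cos(th)+l[1]*np.sin(th),y-l[0]*np.sin(th)-l[1]*np.cos(th)))
    t=rel(np.array(tool),D);o=np.array(out)
    print(n,"rack x,y",np.median(o,0).round(2),"sd",o.std(0).round(1),"tool-pred y",round(t[1]+74*np.sin(th),2),"x",round(t[0]+74,2),"yaw",round(th,3))
if __name__=="__main__":
    C=[(50,-33,74),(50,-11,107),(50,11,107),(50,33,107),(30,-33,107),(30,-11,107)]
    h=np.pi/2
    lat("top",[(503,234),(516,264),(527,301),(538,340),(539,217),(550,255)],C,[580.95,-190.5,.2824+h],6,(240,160))
    lat("top",[(432,250),(443,281),(452,320),(461,359),(468,236),(477,275)],C,[566,-149.7,.248+h],6,(240,160))
    lat("top",[(361,262),(369,294),(377,333),(385,371),(397,249),(404,288)],C,[554.7,-108.9,.2153+h],6,(240,160))
    lat("top",[(291,274),(296,305),(302,345),(308,382),(324,262),(331,299)],C,[544.8,-68,.1911+h],6,(240,160))
    S=C[1:4]
    lat("side",[(297,235),(344,235),(390,232)],S,[580.95,-190.5,.2824+h],6.5,(290,150))
    lat("side",[(301,288),(350,288),(397,288)],S,[566,-149.7,.248+h],6.5,(290,150))
    lat("side",[(298,345),(347,345),(396,345)],S,[554.7,-108.9,.2153+h],6.5,(290,150))
    lat("side",[(295,402),(345,402),(396,402)],S,[544.8,-68,.1911+h],6.5,(290,150))
E
python3 yf.py
```

```text
top rack x,y [-78.96  -3.76] sd [0.2 0.3] tool-pred y -6.08 x -78.85 yaw 0.09
top rack x,y [-36.11   0.48] sd [0.4 0.6] tool-pred y -1.74 x -35.95 yaw 0.056
top rack x,y [6.05 1.3 ] sd [0.5 0.5] tool-pred y -0.86 x 6.26 yaw 0.023
top rack x,y [48.08  0.91] sd [0.5 0.4] tool-pred y -0.74 x 48.3 yaw -0.001
side rack x,y [-79.46  -6.28] sd [0.9 0.2] tool-pred y -6.08 x -78.85 yaw 0.09
side rack x,y [-36.64  -2.02] sd [0.2 0.2] tool-pred y -1.74 x -35.95 yaw 0.056
side rack x,y [ 7.11 -1.24] sd [0.8 0.1] tool-pred y -0.86 x 6.26 yaw 0.023
side rack x,y [48.86 -0.6 ] sd [1.2 0.1] tool-pred y -0.74 x 48.3 yaw -0.001
```

```bash
python3 -m jog '{"xyz":[[-0.048,0.24,0],[-0.048,0.24,0],[-0.048,0.24,0],[-0.048,0.24,0],[-0.048,0.24,0],[-0.048,0.24,0],[-0.048,0.24,0],[-0.048,0.24,0],[-0.048,0.24,0],[-0.048,0.24,0]],"angular":[[0,0,0],[0,0,0],[0,0,0],[0,0,0],[0,0,0],[0,0,0],[0,0,0],[0,0,0],[0,0,0],[0,0,0]]}'; python3 -m jog '{"xyz":[[-0.048,0.24,0],[-0.048,0.24,0],[-0.04,0.2,0],[0,0,0]],"angular":[[0,0,0],[0,0,0],[0,0,0],[0,0,0]]}'
python3 look.py 7
```

```text
time: 10.5
tool_pos: [534.7, -17.3, 44.4]
tcp_rot: [3.133, -0.0, 0.191]
contact_force: [0.4, -3.3, -0.4]
grip_width: 52.7
time: 10.9
tool_pos: [531.4, -1.6, 44.4]
tcp_rot: [3.134, -0.0, 0.191]
contact_force: [0.5, -1.3, 0.2]
grip_width: 52.3
11.0 [531.37750833  -1.77592183  44.30379424] [3.13386243e+00 2.53513560e-05 1.90755176e-01] [-0.91946247 -0.55049997  0.43393413]
```

View pics/a7.png

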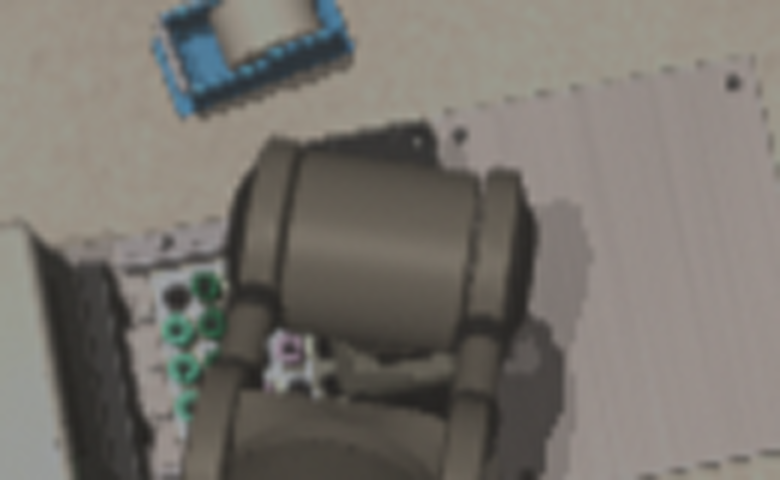

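View pics/b7.png

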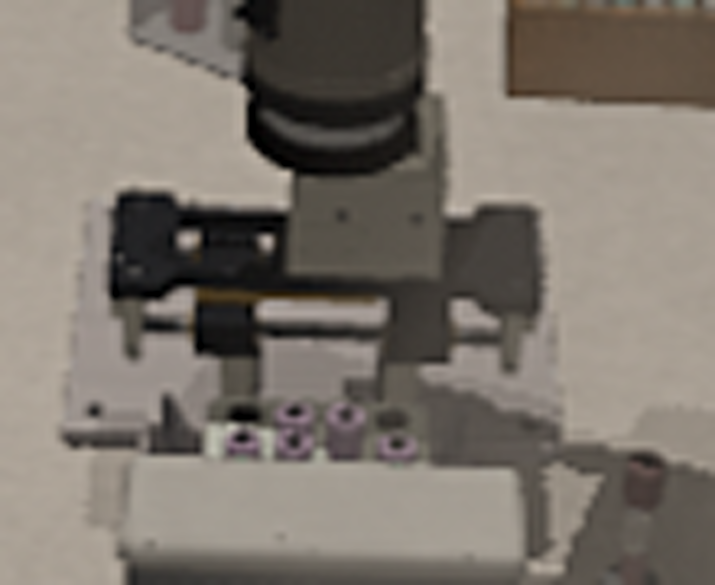

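```bash
python3 - <<'E'
from yf import *
h=np.pi/2
lat("top",[(176,297),(179,327),(184,368),(207,288),(212,320)],[(50,-33,74),(50,-11,107),(50,11,107),(30,-33,107),(30,-11,107)],[531.4,-1.7,.1908+h],6,(240,160))
E
```

```text
top rack x,y [115.42   1.66] sd [0.6 1.3] tool-pred y -0.28 x 115.94 yaw -0.001
```

```bash
python3 -m jog '{"xyz":[[-0.04,0.2,0],[-0.04,0.2,0],[-0.03,0.15,0],[0,0,0]],"angular":[[0,0,0],[0,0,0],[0,0,0],[0,0,0]]}'
```

```text
time: 11.4
tool_pos: [529.2, 9.4, 44.3]
tcp_rot: [3.133, -0.0, 0.19]
contact_force: [0.4, -1.2, -0.4]
grip_width: 52.6
```

```bash
python3 -m jog '{"xyz":[[-0.019,0.1,0],[-0.019,0.1,0],[-0.019,0.1,0],[0,0,0]],"angular":[[0,0,0],[0,0,0],[0,0,0],[0,0,0]]}';python3 -m jog '{"xyz":[[-0.01,0.05,0],[0,0,0]],"angular":[[0,0,0],[0,0,0]]}'
```

```text
time: 11.8
tool_pos: [528.0, 15.8, 44.3]
tcp_rot: [3.133, -0.0, 0.19]
contact_force: [-0.1, -2.6, 0.5]
grip_width: 52.6
time: 12.0
tool_pos: [527.7, 16.9, 44.3]
tcp_rot: [3.133, -0.0, 0.19]
contact_force: [0.6, -2.1, -0.3]
grip_width: 52.8
```

```bash
for i in 1 2 3; do python3 -m jog '{"xyz":[[-0.01,0.05,0],[0,0,0]],"angular":[[0,0,0],[0,0,0]]}' | grep -E "pos|force|rot"; done
```

```text
tool_pos: [527.5, 18.0, 44.3]
tcp_rot: [3.133, -0.0, 0.19]
contact_force: [0.1, -1.8, -1.1]
tool_pos: [527.8, 18.2, 44.5]
tcp_rot: [3.132, -0.001, 0.191]
contact_force: [1.1, -1.5, -1.3]
tool_pos: [528.0, 18.2, 44.6]
tcp_rot: [3.13, -0.001, 0.192]
contact_force: [0.1, -2.3, -1.5]
```

```bash
python3 -m jog '{"xyz":[[-0.02,0.1,0]],"angular":[[0,0,0]]}'; python3 -m jog '{"xyz":[[-0.03,0.15,0]],"angular":[[0,0,0]]}';python3 look.py 8
```

```text
time: 12.7
tool_pos: [528.3, 18.6, 45.0]
tcp_rot: [3.127, -0.002, 0.194]
contact_force: [-0.2, -18.7, 2.5]
grip_width: 52.8
time: 12.8
tool_pos: [528.4, 18.7, 45.5]
tcp_rot: [3.122, -0.002, 0.196]
contact_force: [0.1, -24.9, 4.2]
grip_width: 53.2
12.9 [528.3833992   18.70196056  45.58677839] [ 3.12177793e+00 -2.52439532e-03  1.95296879e-01] [  0.60727205 -18.9420775    3.34930973]
```

View pics/a8.png

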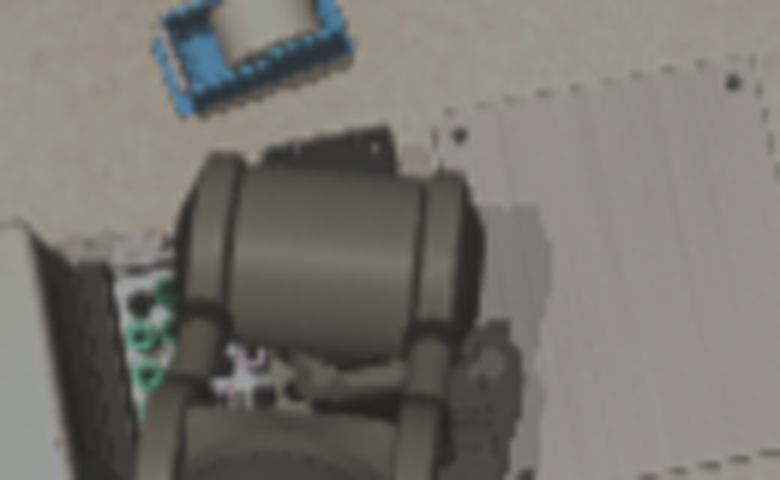

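View pics/b8.png

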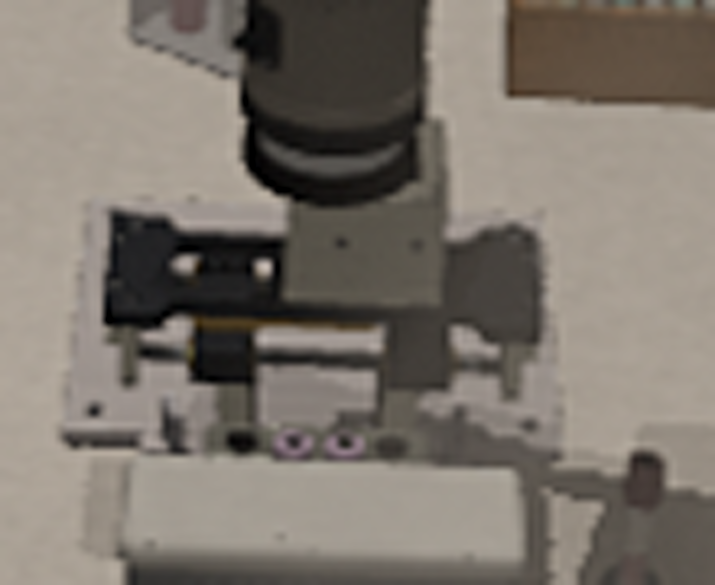

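```bash
python3 -m jog '{"xyz":[[0.02,-0.1,0],[0.03,-0.15,0],[0.05,-0.25,0],[0.1,-0.5,0],[0.1,-0.5,0],[0,0,0.5],[0,0,1],[0,0,1],[0,0,1],[0,0,1]],"angular":[[0,0,0],[0,0,0],[0,0,0],[0,0,0],[0,0,0],[0,0,0],[0,0,0],[0,0,0],[0,0,0],[0,0,0]]}'; python3 -m jog '{"xyz":[[0,0,1],[0,0,1],[0,0,1],[0.2,-1,0.5],[0.2,-1,0],[0.2,-1,0],[0.2,-1,0],[0.2,-1,0],[0.2,-1,0],[0.2,-1,0]],"angular":[[0,0,0],[0,0,0],[0,0,0],[0,0,0],[0,0,0],[0,0,0],[0,0,0],[0,0,0],[0,0,0],[0,0,0]]}'; python3 -m jog '{"xyz":[[0.2,-1,0],[0.2,-1,0],[0.2,-1,0],[0,-1,0],[0,-1,0],[0,-1,0],[0,-1,0],[0,-1,0],[0,-1,0],[0,0,0]],"angular":[[0,0,0],[0,0,0],[0,0,0],[0,0,0],[0,0,0],[0,0,0],[0,0,0],[0,0,0],[0,0,0],[0,0,0]]}'; python3 look.py 9; python3 - <<'E'
import cv2
t=cv2.imread("pics/top9.png")[165:255,225:345]
cv2.imwrite("pics/c9.png",cv2.resize(t,(792,594),interpolation=2))
E
```

```text
time: 13.9
tool_pos: [531.7, -12.7, 137.9]
tcp_rot: [3.128, 0.005, 0.192]
contact_force: [0.3, 0.3, 0.1]
grip_width: 52.8
time: 14.9
tool_pos: [560.5, -155.0, 223.7]
tcp_rot: [3.126, -0.008, 0.195]
contact_force: [0.8, 0.1, -0.8]
grip_width: 52.6
time: 15.9
tool_pos: [571.0, -347.1, 228.7]
tcp_rot: [3.125, -0.011, 0.192]
contact_force: [-0.7, -0.2, -0.0]
grip_width: 52.5
16.0 [ 571.36253714 -344.58824698  228.83720399] [ 3.12665178 -0.01099391  0.1936421 ] [ 0.42610278  0.66123259 -0.33704199]
```

View pics/c9.png

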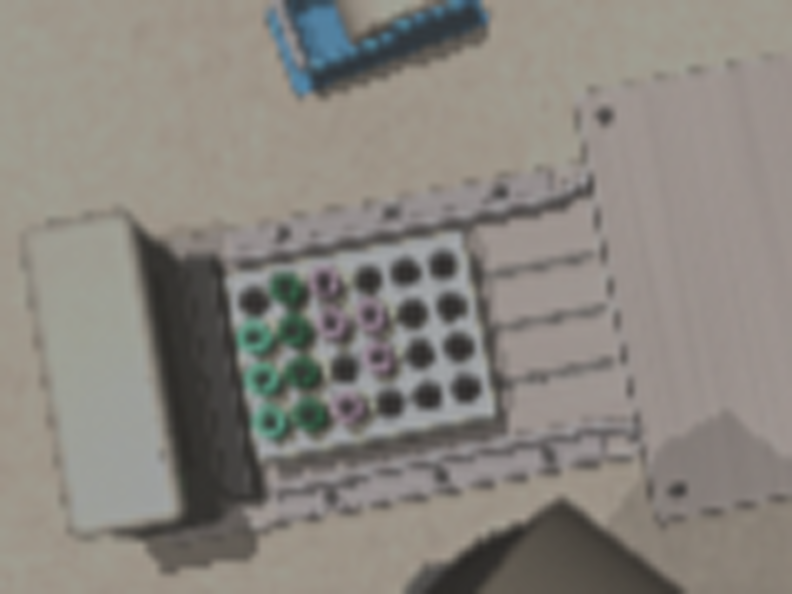

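View pics/side9.png

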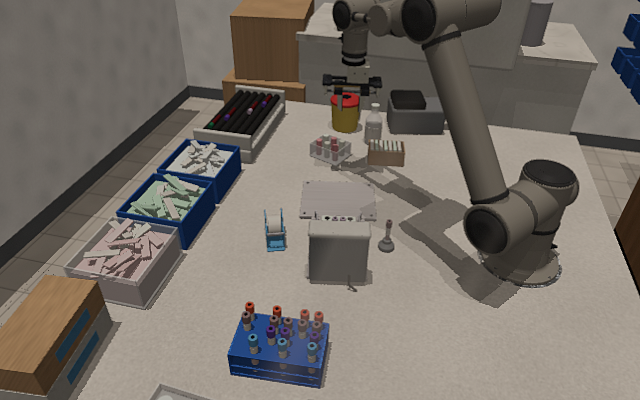

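```bash
python3 - <<'E'
from fit import *
L=[(-50,-33),(-50,-11),(-50,11),(-50,33),(-30,-33),(-30,-11),(-30,11),(-30,33),(-10,-33),(-10,33),(50,-33),(10,11)]
U=[(443,266),(452,307),(460,348),(467,388),(406,271),(413,313),(420,353),(428,396),(368,280),(390,404),(254,300),(345,368)]
o=[("top",(*l,74),u) for l,u in zip(L,px(U,6.6,225,165))]
r,g=solve(o,[520,90,1.76]);print(r.round(3),g.std().round(2))
for d in([539.24,-42.9,1.763],[539.62,-41.63,1.764]):print(np.round(rel(r,d),3))
# centre line re-check in this picture
for uv in [(500,326),(605,306)]:
    p=atz("top",px([uv],6.6,225,165)[0],12);print(np.round(rel(np.r_[p[:2],0],[539.24,-42.9,1.763])[:2],1))
E
```

```text
[511.949  90.244   1.762] 0.12
[ 1.35906e+02  1.35400e+00 -1.00000e-03]
[ 1.34734e+02  1.83500e+00 -2.00000e-03]
[63.7 -0.5]
[ 5.4 -0.6]
```

```bash
python3 -c "
from plant import bot
print(bot.close_job())"
```

```text
the job is handed in; nothing more can be done
None
```

I pushed the rack down the lane with two spread fingertips on its tail face. It is home against the end stop, and I handed the job in at about 16 s. The rack was straightened and centred as it entered the lane. At the end I pressed it against the stop until the arm stopped advancing at about 25 N, then backed straight off and raised the arm clear.

**Final position:** the top view puts the rack at dock x ≈ 135.9 mm (home is 136) and yaw ≈ −0.001 rad.
- The sideways position is less certain: about +1.4 to +1.8 mm from that fit. The lane's centre line itself reads up to about 1 mm off zero.
- The side view could not check the final pose because the pillar hides the rack there. In the lane it had read 1.5 to 2.5 mm further right than the top view.

**Rails and other things:** the rack's measured path kept it several millimetres clear of both rails, and the forces showed no contact before the end stop. In the last pictures, the other objects that could be seen looked unmoved.

**Small disagreement:** separate fits to each view gave yaw values up to about 0.08 rad apart in the lane, mostly because few points were visible to the side camera. I relied on the gripper's own angle there, and the final clear top view agrees with it.

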